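# Start a long cure on the bench light-curing unit

### The job

Start a long cure on the bench light-curing unit: first switch it on by pushing down the raised half of its mains rocker until it tips right over, then press the largest of the three round time keys fully in, so that it stays in, and last press the long start bar all the way down and let it come up again. Do it with the fingertips in that order, leave the two smaller time keys alone, and do not pick up or shift the bottle, the dish or the plaster cast standing about.

Things in the scene. Friction and masses are not known exactly. Their poses are not given: they have to be found in the camera images.
- curing_unit: White bench light-curing unit, fixed. Origin on the worktop below the centre of its flat control deck; x points away from the robot (yaw within 0.25 rad) to the chamber behind, y left, z up. Deck: x -83 to +83 mm, y -145 to +145 mm, top at 50 mm. Behind it (x +83 to +175 mm) a closed chamber, 97 mm high, with an amber window on top. Keys, rocker and bar are all the same plain grey.
- deck_mid (a point): Centre of the deck's top. In the unit's axes: three round time keys of different diameter stand in a row at x = +35 mm, y = +75, 0, -75 mm, in any order; in the front row, x = -35 mm, are the mains rocker and the long start bar, one at y = +68 mm, the other at y = -68 mm, either way round.
- rocker_base: Black frame of the mains rocker, 62 x 38 x 5 mm, origin under its centre on the deck. In it a grey see-saw 48 mm long (unit's x), 26 mm wide, pivot line 10 mm above the deck. Off: the half nearer the robot is level, the half nearer the chamber (thin white line across it) slopes up to 16.6 mm above the deck. On: the chamber half is level and the other slopes up.
- rocker_raised (a point): Point on top of the rocker's raised half (the one nearer the chamber), 17 mm from the pivot; moves with the rocker. 14.7 mm above the deck when off, 10 mm when fully on.
- rocker (a joint): Angle of the mains rocker: 0 off (starts at 0 to 0.04), 0.28 rad fully on (chamber half pushed down). It stays where it is left; about 2 to 3 N near the raised end turns it.
- key_small_top (a point): Centre of the top face of the small round time key, a plain grey upright cylinder 18 mm across in a low black collar (28 mm across, 4 mm high). The top stands 14 mm above the control deck (64 mm above the worktop) when out, 8 mm above the deck when fully in. The point moves with the key.
- key_small (a joint): Travel of the small time key, straight down: 0 out (start), 0.006 m fully in. It has no spring: about 2.2 N moves it and it stays where it is left.
- key_medium_top (a point): Centre of the top face of the medium round time key, a plain grey upright cylinder 27 mm across in a low black collar (37 mm across, 4 mm high). The top stands 14 mm above the control deck (64 mm above the worktop) when out, 8 mm above the deck when fully in. The point moves with the key.
- key_medium (a joint): Travel of the medium time key, straight down: 0 out (start), 0.006 m fully in. It has no spring: about 2.2 N moves it and it stays where it is left.
- key_large_top (a point): Centre of the top face of the large round time key, a plain grey upright cylinder 38 mm across in a low black collar (48 mm across, 4 mm high). The top stands 14 mm above the control deck (64 mm above the worktop) when out, 8 mm above the deck when fully in. The point moves with the key.
- key_large (a joint): Travel of the large time key, straight down: 0 out (start), 0.006 m fully in. It has no spring: about 2.2 N moves it and it stays where it is left.
- start_bar_top (a point): Centre of the top face of the start bar, a grey oblong key 76 mm long (along the unit's y) and 24 mm wide in a low black frame, top 14 mm above the deck when up; moves with the bar.
- start_bar (a joint): Travel of the start bar, straight down: 0 up, 0.006 m fully down. Spring return: 1.5 N to start it, 4.5 N fully down.
- drop_bottle: Bystander: small white dropper bottle with a blue cap, 26 mm across, 68 mm high, standing left of the unit. Origin at the centre of its underside.
- dappen_dish: Bystander: small clear eight-sided dish, 31 mm across, 26 mm high, standing right of the unit. Origin at the centre of its underside.
- cast_lower: Bystander: tan plaster cast of a lower jaw, 58 x 64 x 28 mm, lying on the worktop left of the unit, behind the bottle. Origin at the centre of its underside.

How it is judged (in metres and radians):
On the way, in this order (a step that is already met when the one before it is completed fails the run):
1. the mains rocker is tipped over to on (value of joint rocker above 0.22 rad), for 0.1 s.
2. the largest time key is pressed fully in (value of joint key_large above 0.0042 m), for 0.1 s.
3. the start bar is pressed down (value of joint start_bar above 0.0042 m), for 0.05 s.
At the end, for the whole second after the job is handed in: Rocker on (over 0.22 of 0.28 rad), the largest time key in (over 4.2 of 6 mm), the two smaller keys out (under 2 mm), the start bar up again (under 1.5 mm), the bottle, dish and cast at rest where they stood (value of joint rocker above 0.22 rad and value of joint key_large above 0.0042 m and value of joint each of key_small, key_medium below 0.002 m and value of joint start_bar below 0.0015 m and linear speed of each of drop_bottle, dappen_dish, cast_lower below 0.02 m/s); the robot touches nothing.
It fails at once if a smaller time key is pressed (2 mm or more) (value of joint any of key_small, key_medium above 0.002 m).
It fails at once if the largest time key is pressed (over 2.5 mm) before the rocker is on (value of joint key_large above 0.0025 m and value of joint rocker below 0.22 rad).
It fails at once if the start bar is pressed (over 2.5 mm) before the rocker is on and the largest key is in (value of joint start_bar above 0.0025 m and (value of joint rocker below 0.22 rad or value of joint key_large below 0.0042 m)).
It fails at once if the bottle, dish or cast is lifted, shifted more than 20 mm or tipped over (distance of any of drop_bottle, dappen_dish, cast_lower from where it was at the start of the episode above 0.02 m or angle between any of drop_bottle, dappen_dish, cast_lower's own z axis and vertical above 0.5 rad).
It also fails if it takes over 42 s, if anything falls off the work surface, if the arm or the gripper's body presses on something with over 40 N, if the wrist force passes 120 N, or if a joint passes its speed limit or range.

### The arm

A 7-joint arm with a two-finger parallel gripper is mounted at the origin on a cart in front of the work surface, level with it; the furniture and walls round the work are solid. World frame = base frame: x ahead of the robot, y to its left, z up, the work surface at z = 0. Lengths are in mm, angles in rad, forces in N, time in s.
With the tool pointing down it reaches from about 400 to 900 mm from the base axis. Payload 5.6 kg.
Tool frame: the origin (TCP) lies midway between the tips of the shut fingers; the grasp point (between the pads) lies 19 mm behind it; z points along the fingers, y is the line along which they close (so a half turn about z gives the same grasp; the last joint's range is limited). The gripper opens to 92 mm and grips with 3 to 60 N. Pads are 20 mm wide; open, the fingers measure 128 mm over their backs; the gripper's body (75 mm by 189 mm) begins 69 mm behind the grasp point.
Start: joints at [1.098, 0.468, -0.012, 1.603, 0.006, 1.071, -0.056], TCP at [270.809, -590.907, 214.592] pointing down, gripper open.
Joint ranges: [-2.53, 2.53], [-0.31, 2.02], [-1.57, 1.55], [0.28, 2.44], [-1.29, 4.43], [0.15, 1.84], [-2.92, 2.92]. Speed limits (rad/s): [2.57, 2.57, 3.14, 3.14, 3.14, 3.14, 3.14].

### API

Orientations are given as a rotation vector (axis times angle).
In Python, from cell import robot, grip, kin, viewer gives the robot as it stands. Calls block until the motion is done:
- robot.movep(position, orientation): joint-space move of the TCP to a pose.
- robot.servo_line(position, feed=150, rotation=None): straight line of the TCP; rotation=None keeps the orientation; feed is the mean speed in mm/s.
- robot.goto_joints(angles): joint-space move.
- grip(opening, newtons=None): opening from 0.0 (shut) to 1.0 (fully open); newtons is the grip in N (None keeps the last); returns when the fingers have stopped.
- robot.hold(seconds).
- kin.ik(position, orientation): joint angles nearest the present ones, or None.
- robot.observe(): the state.
- viewer.read_camera(name): name is "scene" or "top"; returns the picture (480x640x3 uint8, red, green, blue); there is no depth.
- viewer.camera_info(name): a dict with "camera_matrix" (3x3 intrinsics, pixels), "R" (3x3) and "t" (3): a world point X has camera coordinates R X + t. Camera axes: x right, y down, z forward; pixel columns grow to the right and rows downward; lengths in mm; the calibration is good to about 2 mm. A picture is of the moment at which its call begins. camera_info takes no time and is no camera call.
A pose or a line that the arm cannot do raises robot.IKError and nothing moves.
- robot.job_done(): hands the job in; it is judged then, once.
Trained networks look in the newest picture that a camera, given by its name, has taken for a name from the list of things; names that differ only in an ending like _2 or _b are one class to them, and where a whole thing is asked for, a point or a joint stands for the part that bears it (a point fixed in the world has none). Each returns a list of dicts, best first, with "confidence" (0 to 1); they miss things now and then, are a little off and sometimes report something else, mostly with a low value. They report only what shows in the picture. A call takes as long as a camera call.
- viewer.silhouettes(name, camera): "mask" (480x640 bool, what is visible of it).
- viewer.pinpoint(name, camera): "at" ([x, y, z] in mm, in the coordinates of the camera as it stood for that picture, good to about 4 mm: a listed point, or the origin of a listed thing).
The state is a dict: "t": time; "joints": joint angles; "joint_velocities": joint speeds; "joint_torque": joint torques, N m; "tcp_pos": TCP position; "tcp_rot": TCP orientation; "contact_force": force on the tool from outside, world axes, zero at the start; "wrist_torque": the same for the moment, N m; "grip_width": opening from 0.0 (shut) to 1.0 (fully open); "grip_force": force on a finger pad.
Only numpy, scipy, OpenCV 4.12 (cv2) and the standard library are available. Lean on these libraries where they do the work, as an engineer would, in place of code of your own. Each camera call takes 0.05 s, during which the arm holds its last target. There are 200 camera calls.

## Working session

There is one attempt and no reset: what is moved stays moved. The work goes in short steps, each a Python script; the robot and the scene stay as the last script left them, time stands still between calls to the robot, and variables do not carry over. Pictures are saved under pics/ and viewed, at most 10 in all, crops included, and the job is handed in when it is done.

```bash
mkdir -p pics; cat > h.py <<'E'
import numpy as np, cv2
from cell import robot, grip, kin, viewer
def w(name,cam):
    i=viewer.camera_info(cam); R=np.array(i["R"]);t=np.array(i["t"])
    return [(np.round(R.T@(np.array(d["at"])-t),1).tolist(),round(d["confidence"],2)) for d in viewer.pinpoint(name,cam)[:2]]
E
python3 - <<'E'
from h import *
for c in ("top","scene"):
    im=viewer.read_camera(c); cv2.imwrite(f"pics/{c}0.png",im[:,:,::-1])
    for n in "curing_unit deck_mid rocker_base rocker_raised key_small_top key_medium_top key_large_top start_bar_top drop_bottle dappen_dish cast_lower".split():
        print(c,n,w(n,c))
s=robot.observe();print(s["t"],s["tcp_rot"],s["tcp_pos"])
E
```

```text
top curing_unit [([496.1, -152.1, -2.0], 0.62)]
top deck_mid [([494.1, -160.8, 47.2], 0.83), ([459.4, -222.4, 65.1], 0.29)]
top rocker_base [([463.7, -88.4, 52.0], 0.7)]
top rocker_raised []
top key_small_top [([533.0, -158.5, 58.1], 0.58)]
top key_medium_top [([526.6, -234.2, 62.3], 0.58), ([536.3, -83.6, 60.7], 0.47)]
top key_large_top [([532.6, -85.0, 64.3], 0.64), ([532.7, -158.8, 60.4], 0.63)]
top start_bar_top [([462.0, -226.9, 66.3], 0.55)]
top drop_bottle [([536.9, -86.0, 61.4], 0.72), ([488.6, 16.9, -2.0], 0.63)]
top dappen_dish [([489.1, -343.0, 0.2], 0.54), ([536.6, -85.6, 62.7], 0.31)]
top cast_lower [([583.3, 46.5, 1.8], 0.93)]
scene curing_unit [([499.2, -154.7, -4.6], 0.9)]
scene deck_mid [([498.7, -156.6, 44.8], 0.72)]
scene rocker_base [([466.4, -87.9, 47.5], 0.57)]
scene rocker_raised [([475.4, -91.9, 64.5], 0.84)]
scene key_small_top [([531.8, -156.0, 60.7], 0.51)]
scene key_medium_top [([538.4, -80.3, 60.8], 0.51), ([528.5, -233.6, 60.1], 0.43)]
scene key_large_top [([536.3, -84.7, 63.8], 0.72), ([527.3, -233.4, 61.8], 0.2)]
scene start_bar_top [([456.2, -226.8, 62.1], 0.76), ([494.9, -155.1, 42.6], 0.41)]
scene drop_bottle [([489.4, 13.1, 0.9], 0.71), ([487.6, -342.7, 1.4], 0.15)]
scene dappen_dish [([484.8, -345.0, 0.7], 0.53)]
scene cast_lower [([583.0, 50.4, -6.2], 0.7), ([536.7, -81.6, 62.9], 0.45)]
1.2 [ 3.06932976e+00  6.69857538e-01 -2.38629138e-05] [ 270.8158589  -590.89586019  214.59627022]
```

View pics/top0.png

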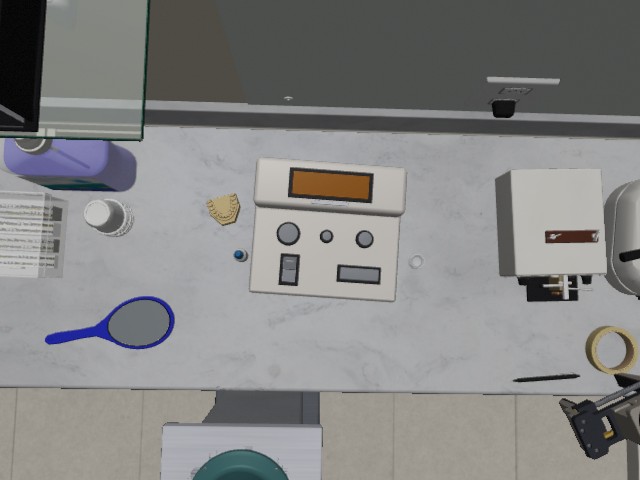

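View pics/scene0.png

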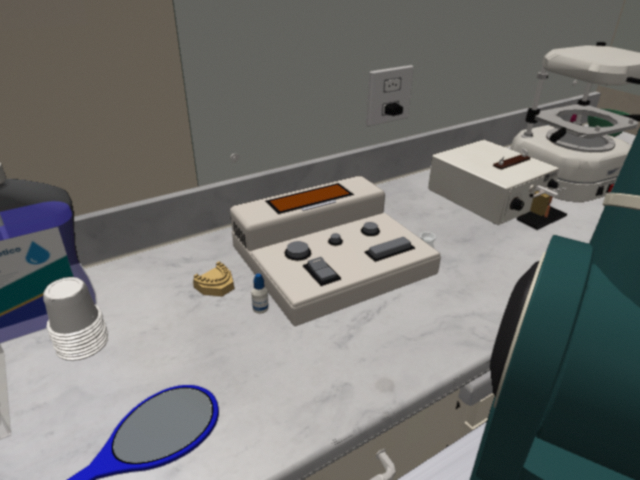

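The pictures show the large key at the left (top view 288,233), the small key in the middle (326,236) and the medium key at the right (364,239). The rocker is front left (289,269) and the bar front right (359,273). The networks agree with this, giving a deck centre of about (496,-157) and a yaw of about -0.047.

```bash
cat >> h.py <<'E'
from scipy.spatial.transform import Rotation as Ro
YAW=-0.047
def U(x,y): return np.array([496.,-157.])+Ro.from_euler('z',YAW).as_matrix()[:2,:2]@[x,y]
ROT=(Ro.from_euler('z',YAW)*Ro.from_euler('x',np.pi)).as_rotvec()
def press(xy,z0,zmin,fmax=9):
    """Down in 1 mm steps until the force shows the end stop."""
    b=robot.observe()["contact_force"][2]; z=z0
    while z>zmin:
        z-=1; robot.servo_line([*xy,z],feed=15)
        s=robot.observe(); f=s["contact_force"][2]-b
        print(z,round(s["tcp_pos"][2],1),round(f,1))
        if f>fmax: break
    print("t",round(s["t"],1))
E
python3 - <<'E'
from h import *
p=U(-35+19,68); print(p,kin.ik([*p,130],ROT))
grip(0.0)
robot.movep([*p,180],ROT); print(robot.observe()["t"])
robot.servo_line([*p,75],feed=120)
print(robot.observe()["t"],robot.observe()["tcp_pos"])
im=viewer.read_camera("scene"); cv2.imwrite("pics/s1.png",cv2.resize(im[150:350,200:460,::-1],None,fx=3,fy=3))
E
```

```text
[483.21249222 -88.32336901] [ 0.31363811  0.33352945 -0.23628737  2.04524302  0.10980812  0.7744606
 -1.60651152]
4.525
5.55 [483.76398888 -88.41766296  75.54641832]
```

View pics/s1.png

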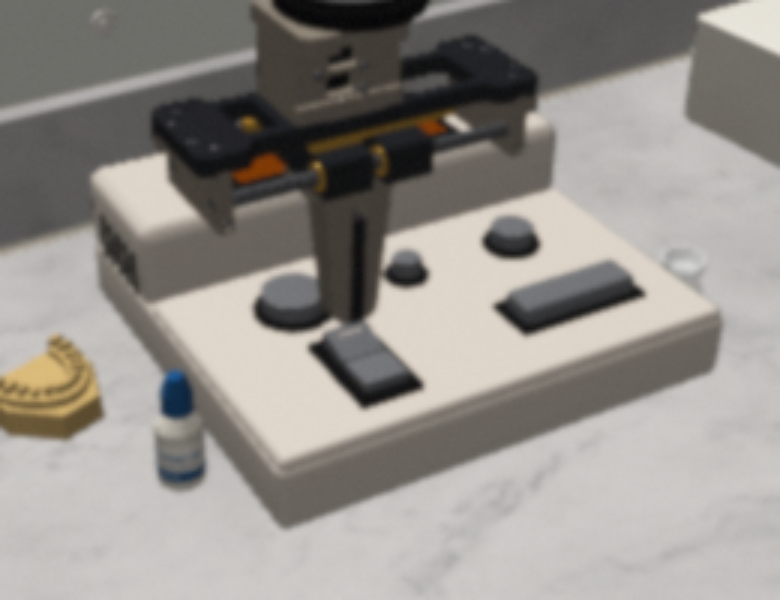

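The closed fingertips hang over the far end of the rocker (crop 348,318), in line with its raised half at about (345,338), and clear of the large key. I'll press now.

```bash
python3 - <<'E'
from h import *
p=U(-35+18,68)
robot.servo_line([*p,67],feed=60)
press(p,67,57)
robot.servo_line([*p,95],feed=120)
q=U(35,75); robot.servo_line([*q,95],feed=120)
print(robot.observe()["t"])
im=viewer.read_camera("scene"); cv2.imwrite("pics/s2.png",cv2.resize(im[150:350,200:460,::-1],None,fx=3,fy=3))
print(w("rocker_raised","scene"))
E
```

```text
66 66.1 1.2
65 65.1 2.2
64 64.1 1.6
63 63.1 3.0
62 62.0 2.9
61 60.9 2.5
60 60.3 6.9
59 60.2 16.9
t 7.9
8.9167
[([499.0, -152.1, -2.3], 0.27)]
```

View pics/s2.png

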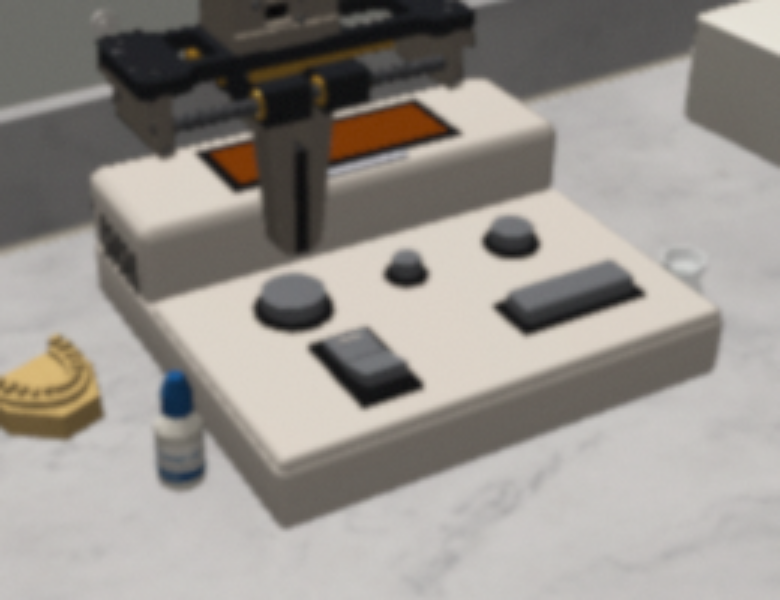

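The rocker has tipped over: its near half now slopes up (crop 375,370), and the end stop came at z = 60.2. Next I'll press the large key and then the bar.

```bash
python3 - <<'E'
from h import *
q=U(35,75); robot.servo_line([*q,66],feed=80)
press(q,66,55); robot.hold(0.15)
robot.servo_line([*q,95],feed=120)
b=U(-35,-68); robot.servo_line([*b,95],feed=150)
im=viewer.read_camera("scene"); cv2.imwrite("pics/s3.png",cv2.resize(im[150:350,200:460,::-1],None,fx=3,fy=3))
print(w("key_large_top","scene"),robot.observe()["t"])
E
```

```text
65 65.2 1.1
64 64.1 -0.2
63 63.1 0.8
62 62.0 2.6
61 61.0 0.4
60 59.9 1.5
59 58.9 1.5
58 58.4 5.8
57 58.3 13.7
t 11.8
[([535.1, -80.2, 55.9], 0.82), ([499.6, -157.4, 42.0], 0.47)] 13.7083
```

View pics/s3.png

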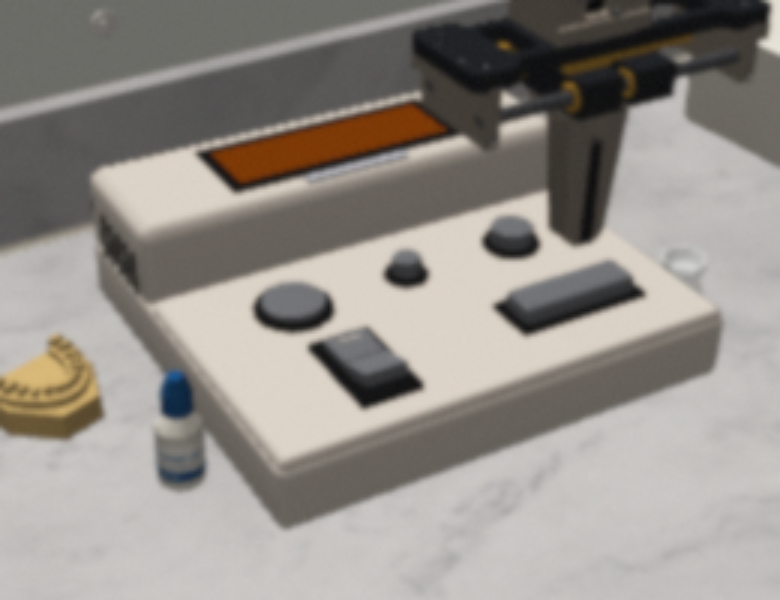

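The large key now sits low in its collar (crop 293,303), its stop came at z = 58.3, and the rocker is still on. The fingers are above the bar (580,240).

```bash
python3 - <<'E'
from h import *
b=U(-35,-68); robot.servo_line([*b,66],feed=80)
press(b,66,55,12); robot.hold(0.15)
robot.servo_line([*b,200],feed=120); robot.hold(0.3)
im=viewer.read_camera("scene"); cv2.imwrite("pics/s4.png",cv2.resize(im[150:350,200:460,::-1],None,fx=3,fy=3))
print(w("start_bar_top","scene"),robot.observe()["t"])
E
```

```text
65 65.3 -1.0
64 64.3 0.3
63 63.1 1.2
62 62.1 2.4
61 61.1 3.2
60 60.1 2.3
59 59.1 3.4
58 58.4 6.4
57 58.2 14.2
t 16.5
[([457.8, -224.7, 61.9], 0.57)] 18.3583
```

View pics/s4.png

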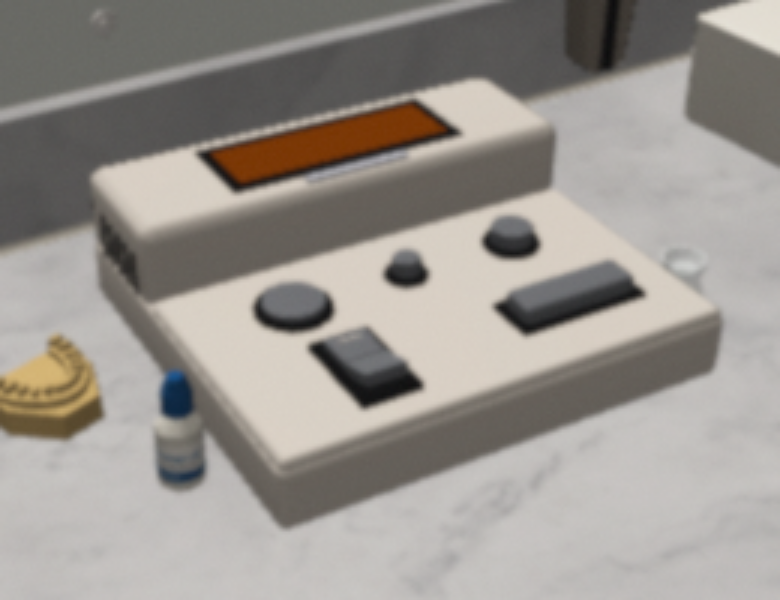

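The bar is up again (crop 570,290), the large key is in, the rocker is on, the two smaller keys are out, and the bottle, dish and cast have not moved.

```bash
python3 -c "
from h import *
print(robot.job_done())"
```

```text
the job is handed in; nothing more can be done
None
```

The job is handed in: I tipped the rocker on, pressed the largest key in so it stayed, then pressed the start bar to its stop and let it come back up, finishing at about 18 s of the 42 s allowed; the judge returned no verdict.

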